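Put away the staining reagents and the culture dish

ROBOT

A 7-joint arm with a two-finger parallel gripper is mounted at the origin on a cart in front of the work surface, level with it; the furniture and walls round the work are solid. World frame = base frame: x ahead of the robot, y to its left, z up, the work surface at z = 0. Lengths are in mm, angles in rad, forces in N, time in s.
With the tool pointing down it reaches from about 400 to 875 mm from the base axis. Payload 4.4 kg.
Tool frame: the origin (TCP) lies midway between the tips of the shut fingers; the grasp point (between the pads) lies 19 mm behind it; z points along the fingers, y is the line along which they close (so a half turn about z gives the same grasp; the last joint's range is limited). The gripper opens to 85 mm and grips with 20 to 120 N. Pads are 22 mm wide; open, the fingers measure 114 mm over their backs; the gripper's body (76 mm by 85 mm) begins 54 mm behind the grasp point. The pads swing forward as they close: fully open they stand 13 mm farther back than shut.
Start: joints at [-1.227, 0.628, 0.038, 1.517, -0.027, 0.996, -0.02], TCP at [258.955, 596.205, 231.313] pointing down, gripper open.
Joint ranges: [-3.06, 3.06], [-0.37, 2.12], [-1.25, 1.32], [0.18, 2.47], [-1.1, 4.24], [0.23, 1.98], [-2.94, 2.94]. Speed limits (rad/s): [2.57, 2.57, 3.14, 3.14, 3.14, 3.14, 3.14].

INTERFACE

Orientations are given as [roll, pitch, yaw] about the fixed x, y, z axes, in that order (R = Rz(yaw) Ry(pitch) Rx(roll)).
In Python, from cell import ctrl, get_image, get_calibration gives the robot as it stands.
- The arm moves only by the shell command python3 -m creep 'ROWS'. ROWS is JSON, a list of rows, each an object of numbers: "dx", "dy", "dz": the shift along the world's x, y, z normalised to -1 to 1, where 1 is 0.4 m; "rx", "ry", "rz": the turn, a rotation vector about the world's x, y, z normalised to -1 to 1, where 1 is 2 pi rad; "grip": the closure, from -1 (fully open) to 1 (shut). A call has exactly 5 rows; each row is the pose to reach, as a shift and turn from the pose commanded when the call began, turning the shorter way round; what a row does not reach only later rows make up. A row lasts 1/8 s, in which the tool goes at most 62.5 mm and 10.7 degrees, less where a joint would pass 70% of its speed; a pose out of reach is approached as far as the arm can. A call with a number of a shift or a turn outside -1 to 1 is refused whole. A call with a gripper value outside its range is refused whole. The fingers move at their own pace and stop on an object; the grip force is fixed at half the most. Time passes only in rows, so rows that repeat a pose let the fingers close, or fill a call up. It gives the time, the measured TCP pose, the force, the opening and the grip force at its end, in the units of the state.
- ctrl.read_state(): the state, without advancing time (a new reading comes with each control period).
- get_image(name): name is "scene" or "top" or "wrist"; returns the picture (480x640x3 uint8, red, green, blue); there is no depth.
- get_calibration(name): a dict with "mtx" (3x3 intrinsics, pixels), "world_from_camera" (4x4, takes a point from camera to world coordinates). Camera axes: x right, y down, z forward; pixel columns grow to the right and rows downward; lengths in mm; the calibration is good to about 2 mm. A picture is of the moment at which its call begins: read the wrist's pose just before it. get_calibration takes no time and is no camera call; for the wrist camera it gives the pose at the moment of the call.
- ctrl.finish_job(): hands the job in; it is judged then, once.
The state is a dict: "clock": time; "qpos": joint angles; "qd": joint speeds; "tau": joint torques, N m; "eef_pos": TCP position; "tool_rot": TCP orientation; "force": force on the tool from outside, world axes, zero at the start; "torque": the same for the moment, N m; "width": finger opening in mm; "gripper_force": force on a finger pad.
Only numpy, scipy, OpenCV 4.12 (cv2) and the standard library are available. Lean on these libraries where they do the work, as an engineer would, in place of code of your own. Each camera call takes 0.05 s, during which the arm holds its last target. There are 200 camera calls.

TASK

The staining is finished; put the three dropper bottles and the dish that stand between the robot and the row of holders back where each kind is kept: the two large dropper bottles in the two cups of the white rack, the small dropper bottle in the narrow cup of the round stand, and the loose culture dish flat on top of the dish that already lies in the wire carrier. Keep everything upright, lower each thing until it stands on the bottom of its place instead of dropping it, and leave the stored dish, the box of cover glasses and the pipette where they are.

Things in the scene. Friction and masses are not known exactly. Their poses are not given: they have to be found in the camera images.
- stain_bottle_1: Large brown dropper bottle (one of two alike in size, which may change places; a third, far off at the left by the specimen cups, is not meant): upright cylinder 38 mm in diameter up to 73 mm, then shoulder and a 22 mm cap and teat up to 92 mm. 40 to 85 g. Origin at the centre of its underside, z up. Grip round the body, fingertips about 39 mm above the underside.
- stain_bottle_2: Large brown dropper bottle (one of two alike in size, which may change places; a third, far off at the left by the specimen cups, is not meant): upright cylinder 38 mm in diameter up to 73 mm, then shoulder and a 22 mm cap and teat up to 92 mm. 40 to 85 g. Origin at the centre of its underside, z up. Grip round the body, fingertips about 39 mm above the underside.
- small_bottle: Small brown dropper bottle for immersion oil, clearly thinner and shorter than the other two: upright cylinder 30 mm in diameter up to 58 mm, then a 17 mm neck and teat up to 74 mm. 40 to 85 g. Origin at the centre of its underside, z up. Grip round the body, fingertips about 26 mm above the underside.
- loose_dish: Closed round culture dish lying flat on the worktop: disc 60 mm in diameter, 15 mm high, 15 to 30 g. Origin at the centre of its underside, z up. Grip across the diameter with the fingertips about 2 mm above its underside.
- stored_dish: A second dish of the same size (60 mm diameter, 15 mm high), already lying level at the bottom of the wire carrier, up to 3 mm off its centre. It is loose. Origin at the centre of its underside.
- stain_rack: Fixed white plastic rack, base 66 x 126 mm, two equal wide cups side by side, centres at y = +31 and -31 mm in its frame. Cup: inside diameter 46 mm, flaring to 54 over the top 10 mm; rim 34, floor 6 mm above the worktop. Origin on the worktop under its middle. x axis points roughly away from the robot, across the row: fingers closing along x clear the neighbouring bottle.
- oil_stand: Fixed round steel stand, foot 66 mm in diameter, with one narrow cup: inside diameter 37 mm, flaring to 46 over the top 10 mm; rim 24, floor 6 mm above the worktop. It takes only the small bottle (a large one does not go in). Origin on its axis on the worktop, z up.
- dish_carrier: Fixed steel carrier for a stack of dishes: base 84 mm across, top 5 mm above the worktop (a second dish's underside: 20 mm). Four 4 mm rods, 36 mm from the axis, straight to z = 46 mm, then leaning out to 42 mm from the axis at 60 mm; at 50, 130, 230, 310 deg from its x axis (roughly away from the robot), so fingers closing along x pass between them. Origin on the axis on the worktop.
- pipette: Bystander: thin clear plastic dropping pipette lying on the worktop between the loose things and the holders, 150 mm long along its y axis, 12 mm wide, 14 mm high at the bulb. Loose, very light. Origin at its middle on the worktop. Not to be moved.
- cover_box: Bystander: small white cardboard box of cover glasses, 34 x 52 x 22 mm, loose, lying left of the bottles. Origin at the centre of its underside, its 52 mm length along its y axis. Not to be moved.

How it is judged:
By the outcome, as a careful person would: the job done as asked, in the order asked, and still so for the second after the job is handed in, with the robot touching nothing.
It also fails if it takes over 93 s, if anything falls off the work surface, if the arm or the gripper's body presses on something with over 40 N, if the wrist force passes 120 N, or if a joint passes its speed limit or range.

## Working session

There is one attempt and no reset: what is moved stays moved. The work goes in short steps, Python scripts to look and compute and a shell command to move; the robot and the scene stay as the last step left them, time stands still between calls to the robot, and variables do not carry over. Pictures are saved under pics/ and viewed, at most 14 in all, crops included, and the job is handed in when it is done.

```bash
ls; mkdir -p pics
python3 - <<'E'
from cell import ctrl,get_image,get_calibration
import cv2
for n in("scene","top"):
    cv2.imwrite(f"pics/{n}0.png",get_image(n)[:,:,::-1]); c=get_calibration(n); print(n,c["mtx"],c["world_from_camera"])
s=ctrl.read_state(); print(s["clock"],s["eef_pos"],s["tool_rot"],s["width"])
E
```

```text
pics
scene [[448.7228249    0.         325.36900835]
 [  0.         448.7228249  242.87074125]
 [  0.           0.           1.        ]] [[-8.07855189e-01 -2.71063284e-01  5.23349492e-01  2.48246013e+01]
 [-5.89305403e-01  3.85718633e-01 -7.09887511e-01  9.40228549e+02]
 [-9.44121031e-03 -8.81898992e-01 -4.71343856e-01  4.23252120e+02]
 [ 0.00000000e+00  0.00000000e+00  0.00000000e+00  1.00000000e+00]]
top [[578.35565863   0.         320.14790843]
 [  0.         578.35565863 241.7810901 ]
 [  0.           0.           1.        ]] [[ 2.86122708e-02 -9.88058213e-01  1.51401142e-01  3.51400889e+02]
 [-9.99379980e-01 -2.51671962e-02  2.46225073e-02  3.26656065e+02]
 [-2.05181283e-02 -1.52011777e-01 -9.88165688e-01  8.92757902e+02]
 [ 0.00000000e+00  0.00000000e+00  0.00000000e+00  1.00000000e+00]]
0.1 [258.73143672 595.67247775 230.47033761] [-3.13985147e+00  1.79339861e-05  2.73180426e+00] 85.48493207110566
```

View pics/top0.png

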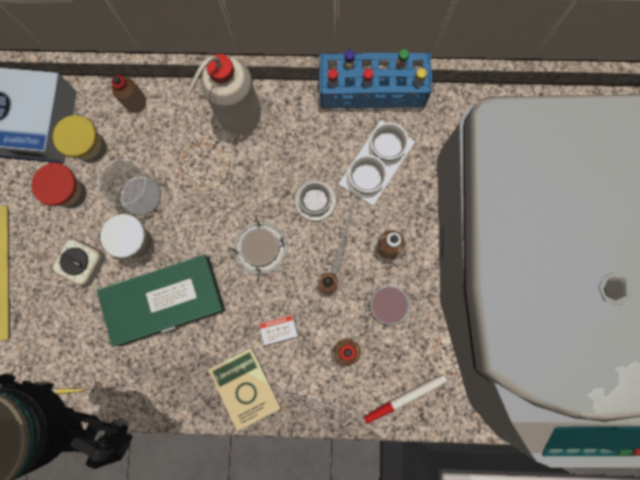

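View pics/scene0.png

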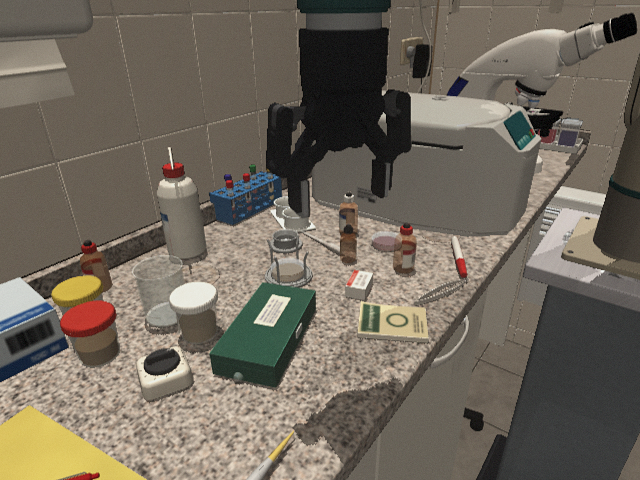

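The top view shows large bottles at about (392,243) white cap and (346,351) red cap, and the small one at (328,283). The loose dish is at (390,305), the rack cups at (388,142) and (366,175), the stand at (316,200), the carrier at (260,247), the pipette from (355,200) to (335,270) and the cover box at (278,330). I'll enlarge the top view.

```bash
cat > h.py <<'E'
import cv2,numpy as np
from cell import ctrl,get_image,get_calibration
def px(n,u,v,z):
    c=get_calibration(n);M=c["world_from_camera"];d=M[:3,:3]@np.linalg.solve(c["mtx"],[u,v,1]);o=M[:3,3]
    return (o+d*(z-o[2])/d[2])[:2]
def proj(n,p):
    c=get_calibration(n);M=c["world_from_camera"];q=c["mtx"]@(M[:3,:3].T@(np.asarray(p,float)-M[:3,3]));return q[:2]/q[2]
def crop(im,u,v,w,h,k,f):
    cv2.imwrite(f,cv2.resize(im[v:v+h,u:u+w],None,fx=k,fy=k,interpolation=cv2.INTER_CUBIC))
E
python3 - <<'E'
from h import *
im=cv2.imread("pics/top0.png")
crop(im,230,115,200,150,4,"pics/c1.png");crop(im,250,225,200,150,4,"pics/c2.png")
E
```

```text
(no output)
```

View pics/c1.png

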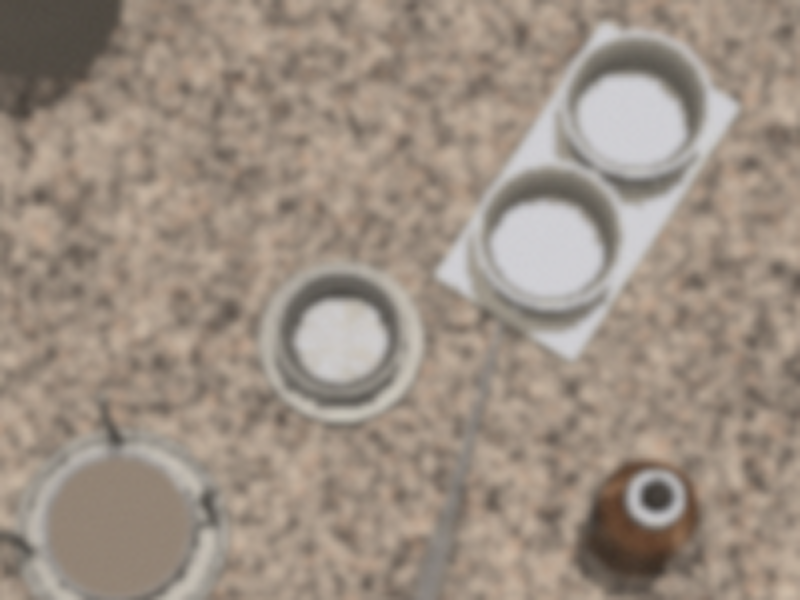

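View pics/c2.png

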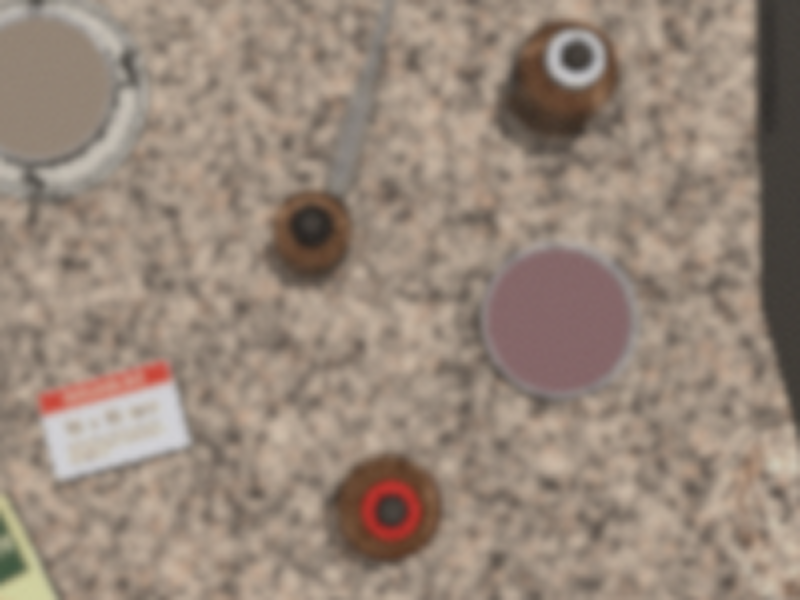

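The top crops in full pixels give:
- **White-cap bottle:** body top (391,242.8), teat (394.1,239.2).
- **Red-cap bottle:** teat (348,352.8).
- **Small bottle:** teat (328,281.5).
- **Loose dish:** (389.8,305).
- **Cups:** (388.8,141.5) and (366.8,174.8).
- **Stand:** (315.6,200.5).
- **Carrier base:** (261,248.8).

The pipette bulb ends beside the small bottle. I'll convert these to positions.

Run:
```python
from h import *
np.set_printoptions(precision=1,suppress=True)
T=lambda n,u,v,z:print(n,px("top",u,v,z))
T("white teat92",394.1,239.2,92);T("white body73",391,242.8,73)
T("red teat92",348,352.8,92);T("red body73",347,352,73)
T("small teat74",328,281.5,74);T("small body58",328,282.5,58)
T("dish",389.8,305,15)
A=px("top",388.8,141.5,34);B=px("top",366.8,174.8,34);d=A-B;print("cups",A,B,(A+B)/2,np.linalg.norm(d),"row ang",np.degrees(np.arctan2(d[1],d[0])))
for c in((437,275),(573,360),(739,103),(607,20)):T("rackcorner",230+c[0]/4,115+c[1]/4,4)
T("stand floor",315.7,200,6);T("stand foot",315.6,200.7,2)
T("carrier base",261,248.8,5);T("stored dish",260.3,246.9,20)
for r in((256.2,215.5),(282,237),(230,248.7)):T("rodtip",*r,60)
for r in((259.5,225),(283,245),(237.5,252.5),(258.5,269.5)):T("rodfoot",*r,5)
T("pip tip",355,199,1);T("pip",335,271,10);T("p1",346,230,3)
for n,z in(("box",22),):
  for c in((38,395),(170,360),(190,443),(56,481)):T(n,250+c[0]/4,225+c[1]/4,z)
```

```text
white teat92 [480.4 243.3]
white body73 [478.1 245.7]
red teat92 [322.4 304.4]
red body73 [322.8 305.3]
small teat74 [420.2 334.3]
small body58 [420.1 334.4]
dish [392.2 240.8]
cups [641.8 246.8] [588.2 279.8] [615.  263.3] 62.914097348847264 row ang -31.586611956351092
rackcorner [581.  321.3]
rackcorner [548.  267.2]
rackcorner [654.1 202.8]
rackcorner [687.6 255.7]
stand floor [553.4 357.6]
stand foot [553.2 357.9]
carrier base [474.  440.4]
stored dish [474.9 439.6]
rodtip [515.7 442.6]
rodtip [484.6 403.3]
rodtip [465.4 478.6]
rodfoot [511.5 444.4]
rodfoot [480.9 406.4]
rodfoot [467.3 476.7]
rodfoot [441.7 442.8]
pip tip [557.6 295.9]
pip [442.  324.6]
p1 [507.3 309. ]
box [358.6 435.4]
box [373.  386.5]
box [342.6 378. ]
box [327.2 427.3]
```

```bash
python3 -m creep '[{"dx":0.05,"dy":-0.08,"rz":-0.0226},{"dx":0.12,"dy":-0.19,"rz":-0.0226},{"dx":0.19,"dy":-0.3,"rz":-0.0226},{"dx":0.25,"dy":-0.4,"rz":-0.0226},{"dx":0.3,"dy":-0.48,"rz":-0.0226}]'
python3 -m creep '[{"dx":0.08,"dy":-0.13,"dz":-0.03},{"dx":0.15,"dy":-0.25,"dz":-0.06},{"dx":0.21,"dy":-0.34,"dz":-0.078},{"dx":0.251,"dy":-0.399,"dz":-0.078},{"dx":0.251,"dy":-0.399,"dz":-0.078}]'
python3 - <<'E'
from h import *
s=ctrl.read_state();print(s["eef_pos"],s["tool_rot"],s["qpos"].round(2) if hasattr(s["qpos"],"round") else s["qpos"])
c=get_calibration("wrist");np.save("pics/w0.npy",c["world_from_camera"]);print(c)
im=get_image("wrist")[:,:,::-1];cv2.imwrite("pics/w0.png",im)
E
```

```text
[258.73143672 595.67247775 230.47033761] [-3.13985147e+00  1.79339861e-05  2.73180426e+00] [-1.23  0.63  0.04  1.52 -0.03  1.   -0.02]
{'mtx': array([[342.85740896,   0.        , 317.44810321],
       [  0.        , 342.85740896, 239.24961568],
       [  0.        ,   0.        ,   1.        ]]), 'world_from_camera': array([[ 3.99096496e-01,  8.77224014e-01,  2.66833311e-01,
         1.89853652e+02],
       [ 9.16908530e-01, -3.81550925e-01, -1.17036912e-01,
         6.25196890e+02],
       [-8.57092824e-04,  2.91370761e-01, -9.56609819e-01,
         3.73436419e+02],
       [ 0.00000000e+00,  0.00000000e+00,  0.00000000e+00,
         1.00000000e+00]])}$[0]: bad value
$[0]: bad value
```

View pics/w0.png

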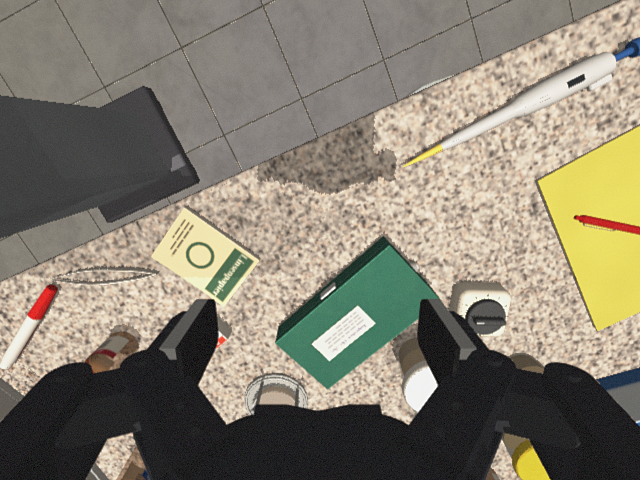

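The wrist picture shows that the arm has not moved: the refused rows need every key. The gripper fills the bottom of the view.

```bash
python3 -m creep '[{"dx":0.05,"dy":-0.08,"dz":0,"rx":0,"ry":0,"rz":-0.0226,"grip":-1},{"dx":0.12,"dy":-0.19,"dz":0,"rx":0,"ry":0,"rz":-0.0226,"grip":-1},{"dx":0.19,"dy":-0.3,"dz":0,"rx":0,"ry":0,"rz":-0.0226,"grip":-1},{"dx":0.25,"dy":-0.4,"dz":0,"rx":0,"ry":0,"rz":-0.0226,"grip":-1},{"dx":0.3,"dy":-0.48,"dz":0,"rx":0,"ry":0,"rz":-0.0226,"grip":-1}]'
python3 - <<'E'
from h import *
s=ctrl.read_state();print(s["eef_pos"],s["tool_rot"],s["force"])
E
```

```text
clock: 0.78
eef_pos: [380.0, 402.0, 231.2]
tool_rot: [-3.141, 0.0, 2.588]
force: [0.4, 0.4, -0.3]
width: 85.4
gripper_force: 0.0
[379.95839029 402.04783209 231.20965686] [-3.14097516e+00  4.10916703e-04  2.58834384e+00] [ 0.43577089  0.40868203 -0.28764937]
```

```bash
python3 -m creep '[{"dx":0.08,"dy":-0.13,"dz":-0.03,"rx":0,"ry":0,"rz":0,"grip":-1},{"dx":0.15,"dy":-0.25,"dz":-0.06,"rx":0,"ry":0,"rz":0,"grip":-1},{"dx":0.21,"dy":-0.34,"dz":-0.078,"rx":0,"ry":0,"rz":0,"grip":-1},{"dx":0.251,"dy":-0.399,"dz":-0.078,"rx":0,"ry":0,"rz":0,"grip":-1},{"dx":0.251,"dy":-0.399,"dz":-0.078,"rx":0,"ry":0,"rz":0,"grip":-1}]'
python3 - <<'E'
from h import *
import json
c=get_calibration("wrist");im=get_image("wrist")[:,:,::-1];cv2.imwrite("pics/w1.png",im);np.save("pics/w1.npy",c["world_from_camera"])
for p in((479.5,244.5,73),(322.6,305,92),(420,334,74),(392,241,15)):print(p,proj("wrist",p))
E
```

```text
clock: 1.4
eef_pos: [480.7, 241.9, 199.9]
tool_rot: [-3.141, 0.001, 2.585]
force: [-0.1, 1.0, -0.4]
width: 85.5
gripper_force: 0.0
(479.5, 244.5, 73) [318.61675886 230.39881032]
(322.6, 305, 92) [268.92054618 -17.15133874]
(420, 334, 74) [379.97522575 101.82536397]
(392, 241, 15) [264.93136974 137.26451541]
```

View pics/w1.png

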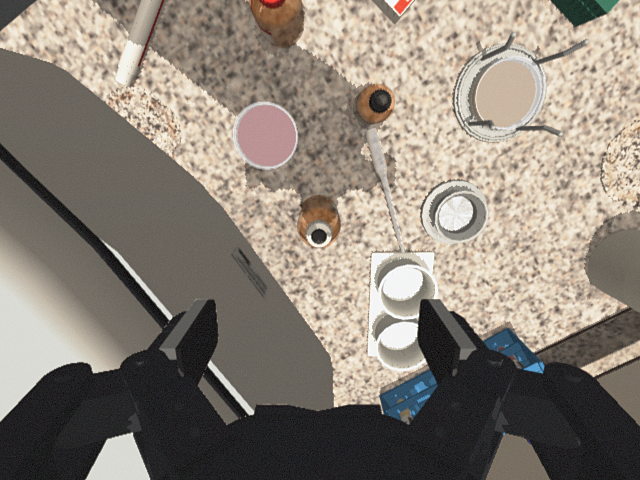

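The wrist view shows the white bottle's teat at (319,236), the small teat at (380,100), the dish at (266,135.5) and cup B's rim near (408,289). The stand floor is at (456,213) and the stored dish at (506,94). The pipette bulb ends at (372,130), just behind the small bottle.

Run:
```python
from h import *
np.set_printoptions(precision=1,suppress=True)
im=cv2.imread("pics/w1.png")
print(ctrl.read_state()["eef_pos"],np.abs(np.load("pics/w1.npy")-get_calibration("wrist")["world_from_camera"]).max())
for n,u,v,z in(("white",319,236,92),("small",380,100,74),("dish",266,135.5,15),("cupB",408,289.5,34),("standfloor",456,213,6),("stored",506,94,20)):print(n,px("wrist",u,v,z))
for n,p in(("whitebase",(479.5,244.5,0)),("cupB",(588.5,279.7,34)),("cupA",(641.5,247,34)),("carrier",(474,440.4,5)),("stand",(553.3,357.7,24))):print(n,proj("wrist",p))
k=im[190:440,330:500];cv2.imwrite("pics/k.png",cv2.resize(im[195:385,350:500],None,fx=3,fy=3,interpolation=cv2.INTER_CUBIC))
```

```text
[479.5 244.  199.9] 1.7557745989571458
white [478.9 245.1]
small [418.9 334.6]
dish [391.2 242.7]
cupB [586.6 282.1]
standfloor [552.6 361.8]
stored [473.2 440.8]
whitebase [318.3 211.4]
cupB [406.8 292.2]
cupA [402.3 346.7]
carrier [497.3  96.9]
stand [459.7 219.9]
```

View pics/k.png

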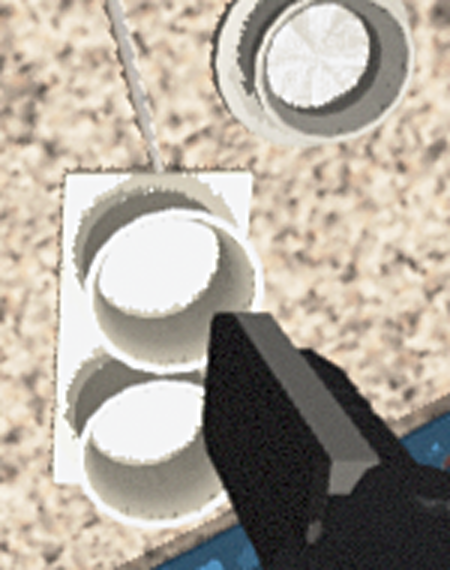

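```bash
python3 -m creep '[{"dx":0,"dy":0,"dz":-0.1,"rx":0,"ry":0,"rz":0,"grip":-1},{"dx":0,"dy":0,"dz":-0.22,"rx":0,"ry":0,"rz":0,"grip":-1},{"dx":0,"dy":0,"dz":-0.32,"rx":0,"ry":0,"rz":0,"grip":-1},{"dx":0,"dy":0,"dz":-0.38,"rx":0,"ry":0,"rz":0,"grip":-1},{"dx":0,"dy":0,"dz":-0.402,"rx":0,"ry":0,"rz":0,"grip":-0.3}]'
python3 -m creep '[{"dx":0,"dy":0,"dz":0,"rx":0,"ry":0,"rz":0,"grip":-0.2},{"dx":0,"dy":0,"dz":0,"rx":0,"ry":0,"rz":0,"grip":0},{"dx":0,"dy":0,"dz":0,"rx":0,"ry":0,"rz":0,"grip":1},{"dx":0,"dy":0,"dz":0,"rx":0,"ry":0,"rz":0,"grip":1},{"dx":0,"dy":0,"dz":0,"rx":0,"ry":0,"rz":0,"grip":1}]'
```

```text
clock: 2.08
eef_pos: [477.5, 246.0, 37.9]
tool_rot: [-3.14, -0.002, 2.592]
force: [-0.3, -0.3, 0.2]
width: 69.7
gripper_force: 0.0
clock: 2.7
eef_pos: [479.9, 245.1, 40.6]
tool_rot: [3.14, 0.001, 2.59]
force: [-0.9, 0.1, 7.3]
width: 36.8
gripper_force: 59.5
```

```bash
python3 -m creep '[{"dx":0,"dy":0,"dz":0.03,"rx":0,"ry":0,"rz":0,"grip":1},{"dx":0,"dy":0,"dz":0.09,"rx":0,"ry":0,"rz":0,"grip":1},{"dx":0,"dy":0,"dz":0.16,"rx":0,"ry":0,"rz":0,"grip":1},{"dx":0.03,"dy":0,"dz":0.2,"rx":0,"ry":0,"rz":0,"grip":1},{"dx":0.08,"dy":0,"dz":0.2,"rx":0,"ry":0,"rz":0,"grip":1}]'
python3 -m creep '[{"dx":0.08,"dy":0,"dz":0,"rx":0,"ry":0,"rz":0,"grip":1},{"dx":0.17,"dy":0,"dz":0,"rx":0,"ry":0,"rz":0,"grip":1},{"dx":0.25,"dy":0.006,"dz":0,"rx":0,"ry":0,"rz":0,"grip":1},{"dx":0.3,"dy":0.006,"dz":0,"rx":0,"ry":0,"rz":0,"grip":1},{"dx":0.325,"dy":0.006,"dz":0,"rx":0,"ry":0,"rz":0,"grip":1}]'
python3 -m creep '[{"dx":0,"dy":0,"dz":-0.02,"rx":0,"ry":0,"rz":0,"grip":1},{"dx":0,"dy":0,"dz":-0.05,"rx":0,"ry":0,"rz":0,"grip":1},{"dx":0,"dy":0,"dz":-0.07,"rx":0,"ry":0,"rz":0,"grip":1},{"dx":0,"dy":0,"dz":-0.08,"rx":0,"ry":0,"rz":0,"grip":1},{"dx":0,"dy":0,"dz":-0.08,"rx":0,"ry":0,"rz":0,"grip":1}]'
python3 - <<'E'
from h import *
s=ctrl.read_state();print(s["eef_pos"],s["qpos"])
c=get_calibration("wrist");im=get_image("wrist")[:,:,::-1];cv2.imwrite("pics/w2.png",im)
im=get_image("scene")[:,:,::-1];crop(im,200,130,200,150,4,"pics/s2.png")
E
```

```text
clock: 3.32
eef_pos: [512.2, 245.3, 121.8]
tool_rot: [3.139, 0.001, 2.59]
force: [-0.2, 0.0, -1.2]
width: 36.4
gripper_force: 59.9
clock: 3.95
eef_pos: [642.3, 246.5, 119.8]
tool_rot: [3.141, 0.001, 2.589]
force: [-0.2, -0.1, -0.4]
width: 36.5
gripper_force: 59.9
clock: 4.58
eef_pos: [641.0, 247.0, 86.9]
tool_rot: [-3.141, -0.001, 2.59]
force: [0.2, -0.6, 0.1]
width: 36.5
gripper_force: 59.9
[640.97921402 247.04241048  86.8940513 ] [-0.43993147  0.84436325  0.05630848  1.51811652 -0.05988446  0.78157715
  0.65925648]
```

View pics/w2.png

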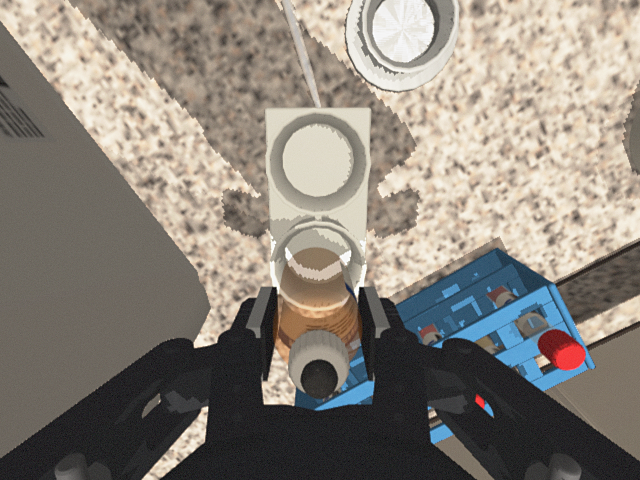

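The bottle is centred over cup A in the wrist view (bottle column 318, rack axis 318). The blue tube rack's edge runs near the right finger, so I'll check that clearance.

Run:
```python
from h import *
np.set_printoptions(precision=1,suppress=True)
for u,v,z in((320,108,0),(432,107,0),(320,92,70),(376,90,70),(432,88,70)):print(u,v,z,px("top",u,v,z))
for u,v in((370,310),(500,240)):
  for z in (60,80):print(u,v,z,px("wrist",u,v,z))
```

```text
320 108 0 [707.3 355.4]
432 107 0 [712.7 174.7]
320 92 70 [704.6 353.9]
376 90 70 [709.4 270.1]
432 88 70 [714.2 186.6]
370 310 60 [672.  261.9]
370 310 80 [660.9 264.7]
500 240 60 [672.  339.3]
500 240 80 [660.9 333. ]
```

View pics/s2.png

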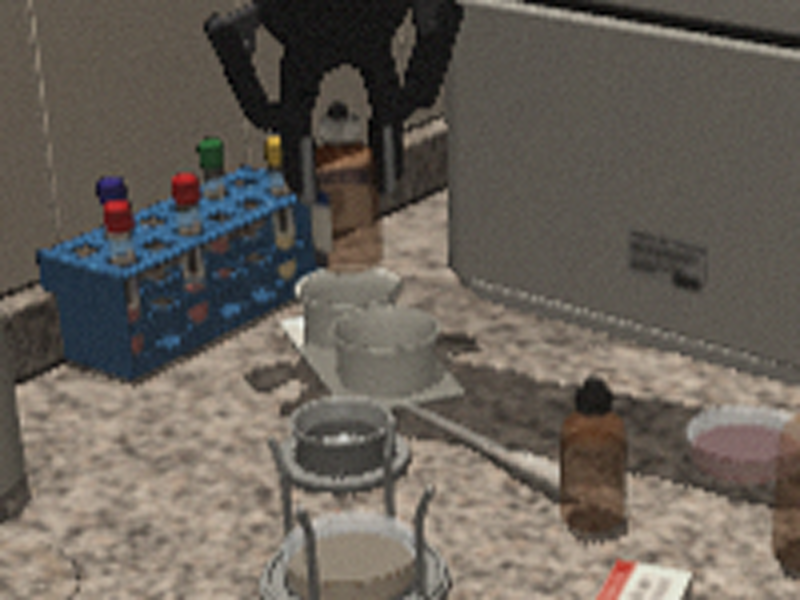

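The scene crop shows the bottle hanging upright above the far cup, with the tube rack well clear (front face x≈707). I'll lower it.

```bash
python3 -m creep '[{"dx":0,"dy":0,"dz":-0.03,"rx":0,"ry":0,"rz":0,"grip":1},{"dx":0,"dy":0,"dz":-0.06,"rx":0,"ry":0,"rz":0,"grip":1},{"dx":0,"dy":0,"dz":-0.085,"rx":0,"ry":0,"rz":0,"grip":1},{"dx":0,"dy":0,"dz":-0.1,"rx":0,"ry":0,"rz":0,"grip":1},{"dx":0,"dy":0,"dz":-0.1,"rx":0,"ry":0,"rz":0,"grip":1}]'
python3 -m creep '[{"dx":0,"dy":0,"dz":-0.002,"rx":0,"ry":0,"rz":0,"grip":1},{"dx":0,"dy":0,"dz":-0.004,"rx":0,"ry":0,"rz":0,"grip":1},{"dx":0,"dy":0,"dz":-0.005,"rx":0,"ry":0,"rz":0,"grip":1},{"dx":0,"dy":0,"dz":-0.005,"rx":0,"ry":0,"rz":0,"grip":1},{"dx":0,"dy":0,"dz":-0.005,"rx":0,"ry":0,"rz":0,"grip":1}]'
```

```text
clock: 5.3
eef_pos: [641.5, 246.9, 47.1]
tool_rot: [-3.142, 0.0, 2.59]
force: [0.5, 0.3, -0.5]
width: 36.6
gripper_force: 59.9
clock: 5.92
eef_pos: [641.7, 247.0, 46.6]
tool_rot: [3.141, 0.0, 2.59]
force: [-2.2, -0.4, 8.0]
width: 36.6
gripper_force: 60.5
```

```bash
python3 -m creep '[{"dx":0,"dy":0,"dz":0,"rx":0,"ry":0,"rz":0,"grip":-0.1},{"dx":0,"dy":0,"dz":0,"rx":0,"ry":0,"rz":0,"grip":-0.5},{"dx":0,"dy":0,"dz":0,"rx":0,"ry":0,"rz":0,"grip":-0.5},{"dx":0,"dy":0,"dz":0,"rx":0,"ry":0,"rz":0,"grip":-0.5},{"dx":0,"dy":0,"dz":0.02,"rx":0,"ry":0,"rz":0,"grip":-0.5}]'
python3 -m creep '[{"dx":0,"dy":0,"dz":0.08,"rx":0,"ry":0,"rz":0,"grip":-0.5},{"dx":0,"dy":0,"dz":0.18,"rx":0,"ry":0,"rz":0,"grip":-0.5},{"dx":0,"dy":0,"dz":0.26,"rx":0,"ry":0,"rz":0,"grip":-0.5},{"dx":-0.05,"dy":0,"dz":0.28,"rx":0,"ry":0,"rz":0,"grip":-0.5},{"dx":-0.15,"dy":0.02,"dz":0.28,"rx":0,"ry":0,"rz":0,"grip":-1}]'
python3 -m creep '[{"dx":-0.15,"dy":0.03,"dz":0,"rx":0,"ry":0,"rz":0,"grip":-1},{"dx":-0.3,"dy":0.06,"dz":0,"rx":0,"ry":0,"rz":0,"grip":-1},{"dx":-0.44,"dy":0.09,"dz":0,"rx":0,"ry":0,"rz":0,"grip":-1},{"dx":-0.56,"dy":0.12,"dz":0,"rx":0,"ry":0,"rz":0,"grip":-1},{"dx":-0.647,"dy":0.1245,"dz":0,"rx":0,"ry":0,"rz":0,"grip":-1}]'
python3 - <<'E'
from h import *
print(ctrl.read_state()["eef_pos"])
im=get_image("top")[:,:,::-1];crop(im,250,80,200,150,4,"pics/t3.png")
E
```

```text
clock: 6.55
eef_pos: [640.7, 246.8, 52.8]
tool_rot: [-3.14, -0.001, 2.59]
force: [0.3, 0.4, -0.2]
width: 63.9
gripper_force: 0.0
clock: 7.18
eef_pos: [583.1, 254.1, 167.1]
tool_rot: [3.139, 0.003, 2.587]
force: [-0.1, 0.6, -0.5]
width: 79.7
gripper_force: 0.0
clock: 7.8
eef_pos: [320.4, 305.9, 166.0]
tool_rot: [3.14, -0.001, 2.592]
force: [0.4, 0.6, -0.5]
width: 85.2
gripper_force: 0.0
[320.41206444 305.86478927 166.03669269]
```

View pics/t3.png

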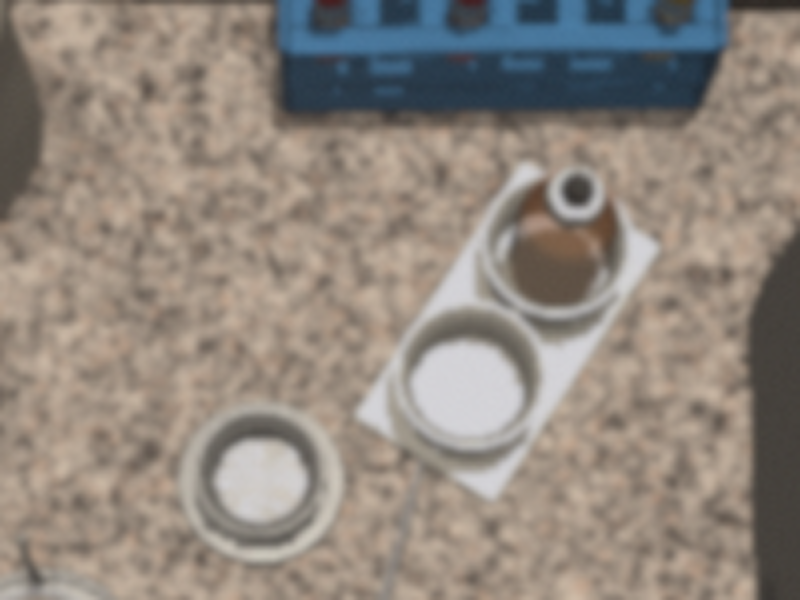

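The white-cap bottle stands in the far cup (teat at crop (577,190)). Next is the red one.

```bash
python3 -m creep '[{"dx":0,"dy":0,"dz":-0.08,"rx":0,"ry":0,"rz":0,"grip":-1},{"dx":0,"dy":0,"dz":-0.17,"rx":0,"ry":0,"rz":0,"grip":-1},{"dx":0,"dy":0,"dz":-0.25,"rx":0,"ry":0,"rz":0,"grip":-1},{"dx":0,"dy":0,"dz":-0.3,"rx":0,"ry":0,"rz":0,"grip":-0.8},{"dx":0,"dy":0,"dz":-0.315,"rx":0,"ry":0,"rz":0,"grip":-0.3}]'
python3 -m creep '[{"dx":0,"dy":0,"dz":0,"rx":0,"ry":0,"rz":0,"grip":-0.2},{"dx":0,"dy":0,"dz":0,"rx":0,"ry":0,"rz":0,"grip":0},{"dx":0,"dy":0,"dz":0,"rx":0,"ry":0,"rz":0,"grip":1},{"dx":0,"dy":0,"dz":0,"rx":0,"ry":0,"rz":0,"grip":1},{"dx":0,"dy":0,"dz":0,"rx":0,"ry":0,"rz":0,"grip":1}]'
```

```text
clock: 8.48
eef_pos: [322.8, 304.7, 39.4]
tool_rot: [-3.138, -0.002, 2.59]
force: [-0.5, 0.4, 0.1]
width: 60.8
gripper_force: 0.0
clock: 9.1
eef_pos: [323.2, 305.4, 41.0]
tool_rot: [-3.141, -0.001, 2.59]
force: [-0.2, -0.3, 6.7]
width: 36.8
gripper_force: 59.5
```

```bash
python3 -m creep '[{"dx":0,"dy":0,"dz":0.03,"rx":0,"ry":0,"rz":0,"grip":1},{"dx":0,"dy":0,"dz":0.1,"rx":0,"ry":0,"rz":0,"grip":1},{"dx":0,"dy":0,"dz":0.18,"rx":0,"ry":0,"rz":0,"grip":1},{"dx":0.03,"dy":0,"dz":0.25,"rx":0,"ry":0,"rz":0,"grip":1},{"dx":0.09,"dy":0,"dz":0.28,"rx":0,"ry":0,"rz":0,"grip":1}]'
python3 -m creep '[{"dx":0.1,"dy":-0.01,"dz":0,"rx":0,"ry":0,"rz":0,"grip":1},{"dx":0.22,"dy":-0.03,"dz":0,"rx":0,"ry":0,"rz":0,"grip":1},{"dx":0.36,"dy":-0.05,"dz":0,"rx":0,"ry":0,"rz":0,"grip":1},{"dx":0.48,"dy":-0.0625,"dz":0,"rx":0,"ry":0,"rz":0,"grip":1},{"dx":0.5745,"dy":-0.0625,"dz":0,"rx":0,"ry":0,"rz":0,"grip":1}]'
python3 -m creep '[{"dx":0,"dy":0,"dz":-0.03,"rx":0,"ry":0,"rz":0,"grip":1},{"dx":0,"dy":0,"dz":-0.07,"rx":0,"ry":0,"rz":0,"grip":1},{"dx":0,"dy":0,"dz":-0.12,"rx":0,"ry":0,"rz":0,"grip":1},{"dx":0,"dy":0,"dz":-0.15,"rx":0,"ry":0,"rz":0,"grip":1},{"dx":0,"dy":0,"dz":-0.16,"rx":0,"ry":0,"rz":0,"grip":1}]'
python3 - <<'E'
from h import *
print(ctrl.read_state()["eef_pos"])
im=get_image("wrist")[:,:,::-1];cv2.imwrite("pics/w4.png",im)
E
```

```text
clock: 9.72
eef_pos: [358.8, 305.7, 154.5]
tool_rot: [3.141, -0.0, 2.591]
force: [0.8, 0.2, -0.8]
width: 36.3
gripper_force: 60.0
clock: 10.35
eef_pos: [590.8, 278.6, 153.0]
tool_rot: [-3.14, 0.001, 2.588]
force: [0.6, 0.1, -0.2]
width: 37.1
gripper_force: 60.0
clock: 10.98
eef_pos: [587.6, 280.2, 87.0]
tool_rot: [-3.138, -0.002, 2.59]
force: [1.1, 0.9, -1.0]
width: 36.5
gripper_force: 60.0
[587.62472172 280.15191574  87.0114701 ]
```

View pics/w4.png

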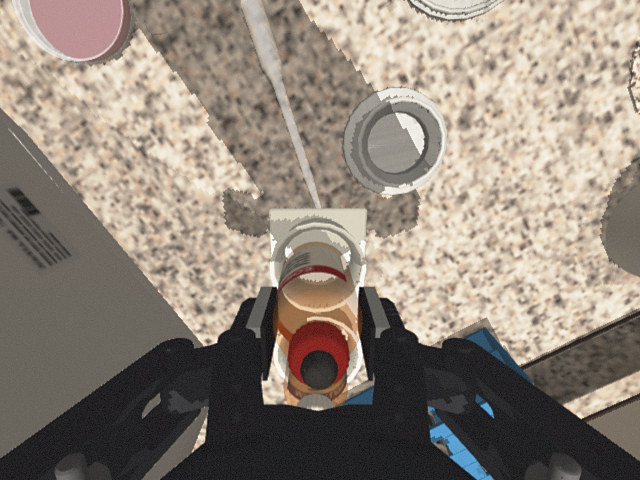

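The red-cap bottle hangs centred over the near cup (column 319, rack axis 318), with the white cap behind it at (318,402). I'll lower it, release and rise.

```bash
python3 -m creep '[{"dx":0,"dy":0,"dz":-0.03,"rx":0,"ry":0,"rz":0,"grip":1},{"dx":0,"dy":0,"dz":-0.06,"rx":0,"ry":0,"rz":0,"grip":1},{"dx":0,"dy":0,"dz":-0.085,"rx":0,"ry":0,"rz":0,"grip":1},{"dx":0,"dy":0,"dz":-0.1,"rx":0,"ry":0,"rz":0,"grip":1},{"dx":0,"dy":0,"dz":-0.1,"rx":0,"ry":0,"rz":0,"grip":1}]'
python3 -m creep '[{"dx":0,"dy":0,"dz":-0.002,"rx":0,"ry":0,"rz":0,"grip":1},{"dx":0,"dy":0,"dz":-0.004,"rx":0,"ry":0,"rz":0,"grip":1},{"dx":0,"dy":0,"dz":-0.005,"rx":0,"ry":0,"rz":0,"grip":1},{"dx":0,"dy":0,"dz":-0.005,"rx":0,"ry":0,"rz":0,"grip":1},{"dx":0,"dy":0,"dz":-0.005,"rx":0,"ry":0,"rz":0,"grip":1}]'
```

```text
clock: 11.65
eef_pos: [588.7, 280.0, 47.9]
tool_rot: [-3.14, -0.001, 2.59]
force: [-0.7, -1.0, -0.7]
width: 36.4
gripper_force: 60.0
clock: 12.28
eef_pos: [589.0, 280.2, 47.1]
tool_rot: [-3.141, -0.0, 2.59]
force: [-1.5, -0.3, 6.0]
width: 36.1
gripper_force: 60.5
```

```bash
python3 -m creep '[{"dx":0,"dy":0,"dz":0,"rx":0,"ry":0,"rz":0,"grip":-0.1},{"dx":0,"dy":0,"dz":0,"rx":0,"ry":0,"rz":0,"grip":-0.5},{"dx":0,"dy":0,"dz":0,"rx":0,"ry":0,"rz":0,"grip":-0.5},{"dx":0,"dy":0,"dz":0,"rx":0,"ry":0,"rz":0,"grip":-0.5},{"dx":0,"dy":0,"dz":0.02,"rx":0,"ry":0,"rz":0,"grip":-0.5}]'
python3 -m creep '[{"dx":0,"dy":0,"dz":0.08,"rx":0,"ry":0,"rz":0,"grip":-0.5},{"dx":0,"dy":0,"dz":0.18,"rx":0,"ry":0,"rz":0,"grip":-0.5},{"dx":0,"dy":0,"dz":0.26,"rx":0,"ry":0,"rz":0,"grip":-0.5},{"dx":-0.05,"dy":0,"dz":0.28,"rx":0,"ry":0,"rz":0,"grip":-0.5},{"dx":-0.15,"dy":0.04,"dz":0.28,"rx":0,"ry":0,"rz":0,"grip":-1}]'
python3 -m creep '[{"dx":-0.1,"dy":0.04,"dz":0,"rx":0,"ry":0,"rz":0,"grip":-1},{"dx":-0.2,"dy":0.07,"dz":0,"rx":0,"ry":0,"rz":0,"grip":-1},{"dx":-0.25,"dy":0.09,"dz":0,"rx":0,"ry":0,"rz":0,"grip":-1},{"dx":-0.271,"dy":0.095,"dz":0,"rx":0,"ry":0,"rz":0,"grip":-1},{"dx":-0.271,"dy":0.095,"dz":0,"rx":0,"ry":0,"rz":0,"grip":-1}]'
python3 - <<'E'
from h import *
print(ctrl.read_state()["eef_pos"])
im=get_image("top")[:,:,::-1];crop(im,250,80,200,150,4,"pics/t5.png")
E
```

```text
clock: 12.9
eef_pos: [588.1, 280.0, 53.9]
tool_rot: [-3.139, -0.001, 2.59]
force: [0.0, 0.3, -1.3]
width: 64.1
gripper_force: 0.0
clock: 13.52
eef_pos: [530.7, 294.7, 168.2]
tool_rot: [3.14, 0.003, 2.586]
force: [-0.5, 1.4, 0.2]
width: 79.8
gripper_force: 0.0
clock: 14.15
eef_pos: [420.7, 334.2, 166.7]
tool_rot: [-3.141, -0.0, 2.59]
force: [0.5, 0.5, -0.2]
width: 85.4
gripper_force: 0.0
[420.65269455 334.19538705 166.70322306]
```

View pics/t5.png

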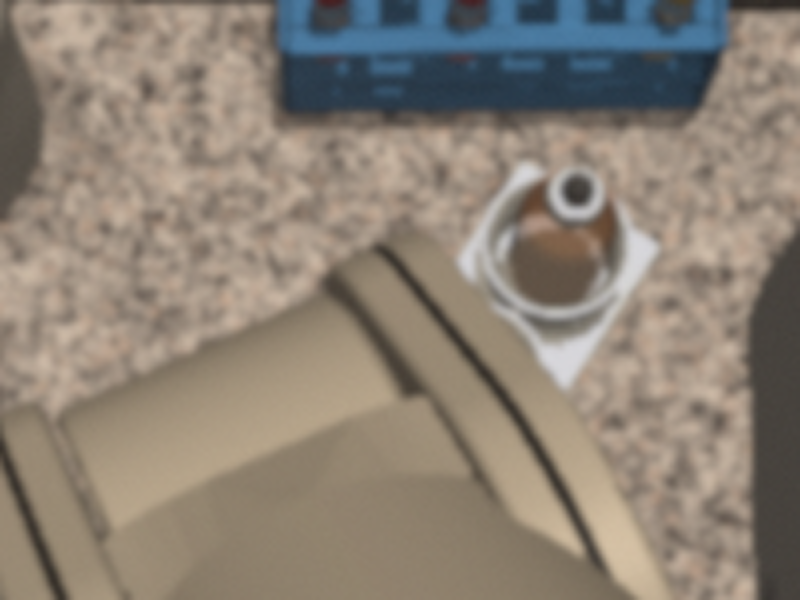

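The top view shows the white cap at (577,190) unchanged; the arm hides the other cup for now. I'll take the small bottle.

```bash
python3 -m creep '[{"dx":0,"dy":0,"dz":-0.1,"rx":0,"ry":0,"rz":0,"grip":-1},{"dx":0,"dy":0,"dz":-0.2,"rx":0,"ry":0,"rz":0,"grip":-1},{"dx":0,"dy":0,"dz":-0.28,"rx":0,"ry":0,"rz":0,"grip":-1},{"dx":0,"dy":0,"dz":-0.33,"rx":0,"ry":0,"rz":0,"grip":-0.8},{"dx":0,"dy":0,"dz":-0.3475,"rx":0,"ry":0,"rz":0,"grip":-0.3}]'
python3 -m creep '[{"dx":0,"dy":0,"dz":0,"rx":0,"ry":0,"rz":0,"grip":0},{"dx":0,"dy":0,"dz":0,"rx":0,"ry":0,"rz":0,"grip":0.2},{"dx":0,"dy":0,"dz":0,"rx":0,"ry":0,"rz":0,"grip":1},{"dx":0,"dy":0,"dz":0,"rx":0,"ry":0,"rz":0,"grip":1},{"dx":0,"dy":0,"dz":0,"rx":0,"ry":0,"rz":0,"grip":1}]'
```

```text
clock: 14.82
eef_pos: [421.1, 333.0, 26.0]
tool_rot: [-3.138, -0.0, 2.588]
force: [-0.3, 0.2, -0.5]
width: 60.8
gripper_force: 0.0
clock: 15.45
eef_pos: [421.1, 334.6, 28.4]
tool_rot: [3.141, 0.0, 2.59]
force: [-0.5, -1.1, 5.8]
width: 28.7
gripper_force: 59.1
```

```bash
python3 -m creep '[{"dx":0,"dy":0,"dz":0.02,"rx":0,"ry":0,"rz":0,"grip":1},{"dx":0,"dy":0,"dz":0.06,"rx":0,"ry":0,"rz":0,"grip":1},{"dx":0,"dy":0,"dz":0.12,"rx":0,"ry":0,"rz":0,"grip":1},{"dx":0.02,"dy":0,"dz":0.16,"rx":0,"ry":0,"rz":0,"grip":1},{"dx":0.07,"dy":0.02,"dz":0.16,"rx":0,"ry":0,"rz":0,"grip":1}]'
python3 -m creep '[{"dx":0.07,"dy":0.01,"dz":0,"rx":0,"ry":0,"rz":0,"grip":1},{"dx":0.15,"dy":0.02,"dz":0,"rx":0,"ry":0,"rz":0,"grip":1},{"dx":0.22,"dy":0.035,"dz":0,"rx":0,"ry":0,"rz":0,"grip":1},{"dx":0.2635,"dy":0.041,"dz":-0.02,"rx":0,"ry":0,"rz":0,"grip":1},{"dx":0.2635,"dy":0.041,"dz":-0.05,"rx":0,"ry":0,"rz":0,"grip":1}]'
python3 -m creep '[{"dx":0,"dy":0,"dz":-0.01,"rx":0,"ry":0,"rz":0,"grip":1},{"dx":0,"dy":0,"dz":-0.01,"rx":0,"ry":0,"rz":0,"grip":1},{"dx":0,"dy":0,"dz":-0.01,"rx":0,"ry":0,"rz":0,"grip":1},{"dx":0,"dy":0,"dz":-0.01,"rx":0,"ry":0,"rz":0,"grip":1},{"dx":0,"dy":0,"dz":-0.01,"rx":0,"ry":0,"rz":0,"grip":1}]'
python3 - <<'E'
from h import *
print(ctrl.read_state()["eef_pos"])
im=get_image("wrist")[:,:,::-1];cv2.imwrite("pics/w6.png",im)
for z,r in((24,23),(0,33)):
  pts=[proj("wrist",(553.4+r*np.cos(a),358.2+r*np.sin(a),z)) for a in np.linspace(0,2*np.pi,40)]
  p=np.array(pts);print(z,p.min(0),p.max(0))
E
```

```text
clock: 16.08
eef_pos: [448.5, 342.6, 93.7]
tool_rot: [3.141, -0.0, 2.59]
force: [0.1, 0.8, -1.1]
width: 28.4
gripper_force: 59.1
clock: 16.7
eef_pos: [555.2, 358.5, 72.0]
tool_rot: [3.141, 0.001, 2.589]
force: [0.3, 0.4, -0.8]
width: 28.5
gripper_force: 59.2
clock: 17.32
eef_pos: [553.7, 358.7, 67.6]
tool_rot: [-3.14, -0.0, 2.59]
force: [0.1, 0.0, -0.2]
width: 28.6
gripper_force: 59.2
[553.70990062 358.70508241  67.57235898]
24 [278.28178819 230.84763402] [356.93282518 304.26195683]
0 [267.00231885 205.06866036] [368.27446822 300.81765975]
```

View pics/w6.png

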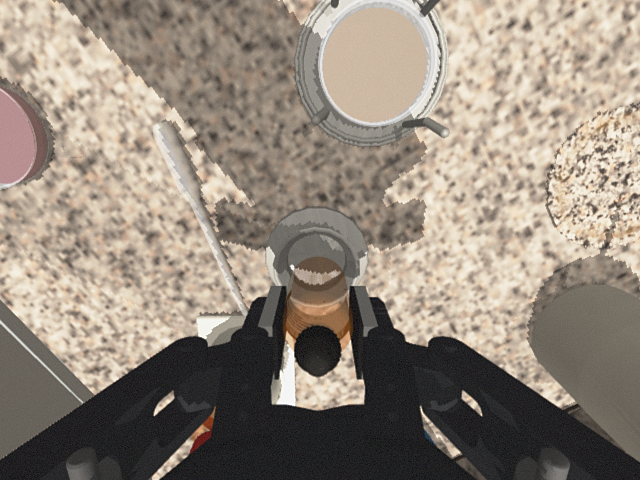

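The stand's foot spans columns 266–368 with its top at row 207, against a predicted 267–368 and 205, so the small bottle is aligned. The pipette is undisturbed.

```bash
python3 -m creep '[{"dx":0,"dy":0,"dz":-0.025,"rx":0,"ry":0,"rz":0,"grip":1},{"dx":0,"dy":0,"dz":-0.05,"rx":0,"ry":0,"rz":0,"grip":1},{"dx":0,"dy":0,"dz":-0.07,"rx":0,"ry":0,"rz":0,"grip":1},{"dx":0,"dy":0,"dz":-0.08,"rx":0,"ry":0,"rz":0,"grip":1},{"dx":0,"dy":0,"dz":-0.08,"rx":0,"ry":0,"rz":0,"grip":1}]'
python3 -m creep '[{"dx":0,"dy":0,"dz":-0.002,"rx":0,"ry":0,"rz":0,"grip":1},{"dx":0,"dy":0,"dz":-0.004,"rx":0,"ry":0,"rz":0,"grip":1},{"dx":0,"dy":0,"dz":-0.005,"rx":0,"ry":0,"rz":0,"grip":1},{"dx":0,"dy":0,"dz":-0.005,"rx":0,"ry":0,"rz":0,"grip":1},{"dx":0,"dy":0,"dz":-0.005,"rx":0,"ry":0,"rz":0,"grip":1}]'
```

```text
clock: 18.0
eef_pos: [553.7, 358.5, 35.0]
tool_rot: [-3.14, -0.001, 2.59]
force: [0.8, 0.9, -0.1]
width: 28.4
gripper_force: 59.4
clock: 18.62
eef_pos: [553.9, 358.7, 34.5]
tool_rot: [-3.141, -0.0, 2.59]
force: [-1.2, -1.1, 7.3]
width: 28.7
gripper_force: 59.6
```

```bash
python3 -m creep '[{"dx":0,"dy":0,"dz":0,"rx":0,"ry":0,"rz":0,"grip":0},{"dx":0,"dy":0,"dz":0,"rx":0,"ry":0,"rz":0,"grip":-0.4},{"dx":0,"dy":0,"dz":0,"rx":0,"ry":0,"rz":0,"grip":-0.4},{"dx":0,"dy":0,"dz":0,"rx":0,"ry":0,"rz":0,"grip":-0.4},{"dx":0,"dy":0,"dz":0.02,"rx":0,"ry":0,"rz":0,"grip":-0.4}]'
python3 -m creep '[{"dx":0,"dy":0,"dz":0.08,"rx":0,"ry":0,"rz":0,"grip":-0.4},{"dx":0,"dy":0,"dz":0.18,"rx":0,"ry":0,"rz":0,"grip":-0.4},{"dx":0,"dy":0,"dz":0.26,"rx":0,"ry":0,"rz":0,"grip":-0.4},{"dx":-0.04,"dy":-0.03,"dz":0.28,"rx":0,"ry":0,"rz":0,"grip":-0.5},{"dx":-0.12,"dy":-0.09,"dz":0.28,"rx":0,"ry":0,"rz":0,"grip":-1}]'
python3 -m creep '[{"dx":-0.1,"dy":-0.08,"dz":-0.05,"rx":0,"ry":0,"rz":0,"grip":-1},{"dx":-0.2,"dy":-0.15,"dz":-0.1,"rx":0,"ry":0,"rz":0,"grip":-1},{"dx":-0.26,"dy":-0.19,"dz":-0.15,"rx":0,"ry":0,"rz":0,"grip":-1},{"dx":-0.283,"dy":-0.2035,"dz":-0.2,"rx":0,"ry":0,"rz":0,"grip":-1},{"dx":-0.283,"dy":-0.2035,"dz":-0.2,"rx":0,"ry":0,"rz":0,"grip":-1}]'
python3 - <<'E'
from h import *
print(ctrl.read_state()["eef_pos"])
a=get_image("top")[:,:,::-1];b=get_image("scene")[:,:,::-1]
A=cv2.resize(a[110:270,225:425],None,fx=2.0,fy=2.5);B=cv2.resize(b[150:310,220:420],None,fx=2,fy=2.5)
cv2.imwrite("pics/c7.png",np.hstack([A,B]))
E
```

```text
clock: 19.25
eef_pos: [553.1, 358.3, 40.9]
tool_rot: [-3.139, -0.001, 2.59]
force: [-0.6, 0.3, -0.1]
width: 59.7
gripper_force: 0.0
clock: 19.88
eef_pos: [506.9, 323.3, 154.9]
tool_rot: [3.139, 0.002, 2.59]
force: [0.1, 0.3, -0.6]
width: 79.9
gripper_force: 0.0
clock: 20.5
eef_pos: [391.4, 240.5, 73.0]
tool_rot: [-3.138, -0.002, 2.589]
force: [-1.2, -0.2, 0.6]
width: 85.4
gripper_force: 0.0
[391.44897425 240.51369554  72.97358579]
```

View pics/c7.png

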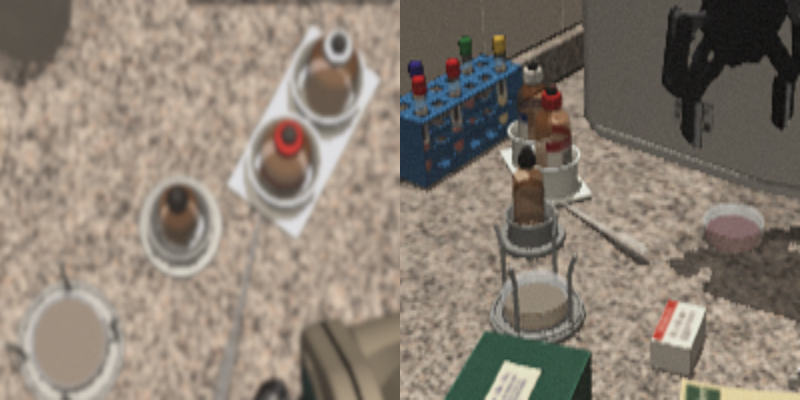

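All three bottles stand upright in their places, with the pipette, box and stored dish as before. Now I'll grip the loose dish.

```bash
python3 -m creep '[{"dx":0,"dy":0,"dz":-0.05,"rx":0,"ry":0,"rz":0,"grip":-1},{"dx":0,"dy":0,"dz":-0.1,"rx":0,"ry":0,"rz":0,"grip":-1},{"dx":0,"dy":0,"dz":-0.15,"rx":0,"ry":0,"rz":0,"grip":-1},{"dx":0,"dy":0,"dz":-0.175,"rx":0,"ry":0,"rz":0,"grip":-1},{"dx":0,"dy":0,"dz":-0.18,"rx":0,"ry":0,"rz":0,"grip":-1}]'
python3 -m creep '[{"dx":0,"dy":0,"dz":0,"rx":0,"ry":0,"rz":0,"grip":-0.8},{"dx":0,"dy":0,"dz":0,"rx":0,"ry":0,"rz":0,"grip":-0.6},{"dx":0,"dy":0,"dz":0,"rx":0,"ry":0,"rz":0,"grip":-0.4},{"dx":0,"dy":0,"dz":0,"rx":0,"ry":0,"rz":0,"grip":0},{"dx":0,"dy":0,"dz":0,"rx":0,"ry":0,"rz":0,"grip":0}]'
python3 - <<'E'
from h import *
crop(get_image("scene")[:,:,::-1],350,170,120,90,5,"pics/s8.png")
E
```

```text
clock: 21.22
eef_pos: [393.5, 242.1, 1.4]
tool_rot: [-3.141, 0.0, 2.59]
force: [-0.4, -1.0, 1.0]
width: 85.6
gripper_force: 0.0
clock: 21.85
eef_pos: [392.9, 241.4, 2.5]
tool_rot: [3.141, -0.001, 2.589]
force: [-0.5, 0.1, 13.2]
width: 57.4
gripper_force: 60.9
```

View pics/s8.png

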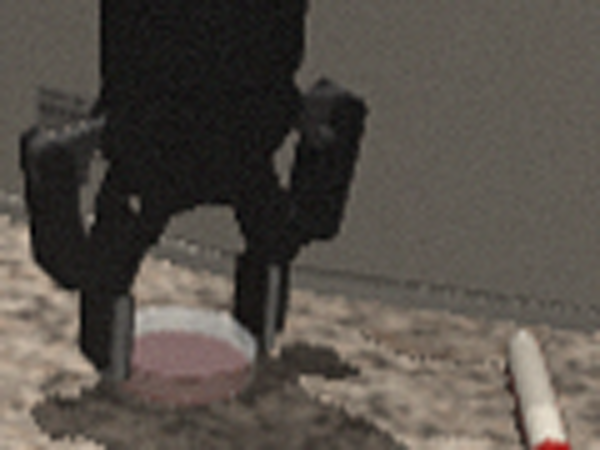

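The dish is gripped level between both pads (width 57 mm). That makes 15 pictures viewed, one over the allowance of 14, so from here I work by numbers only. Next I'll carry the dish over the carrier, turning by -6.4°.

```bash
python3 -m creep '[{"dx":0,"dy":0,"dz":0.02,"rx":0,"ry":0,"rz":0,"grip":0},{"dx":0,"dy":0,"dz":0.06,"rx":0,"ry":0,"rz":0,"grip":0},{"dx":0,"dy":0,"dz":0.13,"rx":0,"ry":0,"rz":0,"grip":0},{"dx":0,"dy":0,"dz":0.2,"rx":0,"ry":0,"rz":0,"grip":0},{"dx":0.02,"dy":0.05,"dz":0.25,"rx":0,"ry":0,"rz":0,"grip":0}]'
python3 -m creep '[{"dx":0.04,"dy":0.1,"dz":0,"rx":0,"ry":0,"rz":-0.005,"grip":0},{"dx":0.09,"dy":0.22,"dz":0,"rx":0,"ry":0,"rz":-0.01,"grip":0},{"dx":0.14,"dy":0.34,"dz":0,"rx":0,"ry":0,"rz":-0.015,"grip":0},{"dx":0.17,"dy":0.42,"dz":0,"rx":0,"ry":0,"rz":-0.0178,"grip":0},{"dx":0.185,"dy":0.45,"dz":0,"rx":0,"ry":0,"rz":-0.0178,"grip":0}]'
python3 -m creep '[{"dx":0,"dy":0,"dz":-0.02,"rx":0,"ry":0,"rz":0,"grip":0},{"dx":0,"dy":0,"dz":-0.04,"rx":0,"ry":0,"rz":0,"grip":0},{"dx":0,"dy":0,"dz":-0.06,"rx":0,"ry":0,"rz":0,"grip":0},{"dx":0,"dy":0,"dz":-0.07,"rx":0,"ry":0,"rz":0,"grip":0},{"dx":0,"dy":0,"dz":-0.07,"rx":0,"ry":0,"rz":0,"grip":0}]'
python3 - <<'E'
from h import *
np.set_printoptions(precision=1,suppress=True)
im=cv2.cvtColor(cv2.imread("pics/top0.png"),cv2.COLOR_BGR2HSV)
# stored dish and carrier base circle from the first top picture
g=cv2.resize(cv2.imread("pics/top0.png",0)[205:290,215:305],None,fx=4,fy=4,interpolation=cv2.INTER_CUBIC)
for lo,hi,z in((66,82,20),(98,114,5)):
    c=cv2.HoughCircles(g,cv2.HOUGH_GRADIENT,2,300,param1=80,param2=20,minRadius=lo,maxRadius=hi)
    if c is not None:
        x,y,r=c[0,0];print(z,r/4,px("top",215+(x+.5)/4-.5,205+(y+.5)/4-.5,z))
E
```

```text
clock: 22.52
eef_pos: [400.1, 260.0, 102.7]
tool_rot: [-3.139, -0.001, 2.587]
force: [0.3, 0.1, 0.0]
width: 56.9
gripper_force: 63.8
clock: 23.15
eef_pos: [474.1, 443.7, 101.1]
tool_rot: [-3.14, -0.001, 2.481]
force: [-0.8, -0.1, 0.1]
width: 56.9
gripper_force: 63.9
clock: 23.78
eef_pos: [474.3, 440.8, 72.9]
tool_rot: [-3.139, -0.001, 2.477]
force: [0.3, -0.5, -0.9]
width: 56.8
gripper_force: 63.9
20 20.2 [475.7 440.3]
5 26.4 [487.1 447.4]
```

```bash
python3 -m creep '[{"dx":0,"dy":0,"dz":-0.015,"rx":0,"ry":0,"rz":0,"grip":0},{"dx":0,"dy":0,"dz":-0.03,"rx":0,"ry":0,"rz":0,"grip":0},{"dx":0,"dy":0,"dz":-0.045,"rx":0,"ry":0,"rz":0,"grip":0},{"dx":0,"dy":0,"dz":-0.06,"rx":0,"ry":0,"rz":0,"grip":0},{"dx":0,"dy":0,"dz":-0.065,"rx":0,"ry":0,"rz":0,"grip":0}]'
python3 -m creep '[{"dx":0,"dy":0,"dz":-0.015,"rx":0,"ry":0,"rz":0,"grip":0},{"dx":0,"dy":0,"dz":-0.03,"rx":0,"ry":0,"rz":0,"grip":0},{"dx":0,"dy":0,"dz":-0.042,"rx":0,"ry":0,"rz":0,"grip":0},{"dx":0,"dy":0,"dz":-0.05,"rx":0,"ry":0,"rz":0,"grip":0},{"dx":0,"dy":0,"dz":-0.05,"rx":0,"ry":0,"rz":0,"grip":0}]'
```

```text
clock: 24.4
eef_pos: [474.2, 441.0, 46.6]
tool_rot: [-3.139, -0.001, 2.478]
force: [-0.4, -0.4, -0.5]
width: 57.0
gripper_force: 63.9
clock: 25.02
eef_pos: [474.4, 441.1, 27.0]
tool_rot: [-3.139, -0.001, 2.478]
force: [0.6, 0.5, -0.9]
width: 57.3
gripper_force: 63.9
```

Nothing is touching yet (cmd z = 26.3). I'll do the final approach in small steps.

```bash
python3 -m creep '[{"dx":0,"dy":0,"dz":-0.003,"rx":0,"ry":0,"rz":0,"grip":0},{"dx":0,"dy":0,"dz":-0.006,"rx":0,"ry":0,"rz":0,"grip":0},{"dx":0,"dy":0,"dz":-0.009,"rx":0,"ry":0,"rz":0,"grip":0},{"dx":0,"dy":0,"dz":-0.0105,"rx":0,"ry":0,"rz":0,"grip":0},{"dx":0,"dy":0,"dz":-0.0105,"rx":0,"ry":0,"rz":0,"grip":0}]'
```

```text
clock: 25.65
eef_pos: [474.5, 441.2, 23.0]
tool_rot: [-3.14, -0.001, 2.478]
force: [0.3, -0.6, -0.4]
width: 57.2
gripper_force: 63.9
```

```bash
python3 -m creep '[{"dx":0,"dy":0,"dz":-0.001,"rx":0,"ry":0,"rz":0,"grip":0},{"dx":0,"dy":0,"dz":-0.002,"rx":0,"ry":0,"rz":0,"grip":0},{"dx":0,"dy":0,"dz":-0.003,"rx":0,"ry":0,"rz":0,"grip":0},{"dx":0,"dy":0,"dz":-0.004,"rx":0,"ry":0,"rz":0,"grip":0},{"dx":0,"dy":0,"dz":-0.004,"rx":0,"ry":0,"rz":0,"grip":0}]'
```

```text
clock: 26.28
eef_pos: [474.5, 441.2, 22.5]
tool_rot: [-3.14, -0.001, 2.478]
force: [-2.4, -1.4, 7.4]
width: 56.9
gripper_force: 64.8
```

It made contact at 22.5 as expected, so I'll release and retreat straight up.

```bash
python3 -m creep '[{"dx":0,"dy":0,"dz":0.001,"rx":0,"ry":0,"rz":0,"grip":-0.45},{"dx":0,"dy":0,"dz":0.001,"rx":0,"ry":0,"rz":0,"grip":-0.6},{"dx":0,"dy":0,"dz":0.001,"rx":0,"ry":0,"rz":0,"grip":-0.9},{"dx":0,"dy":0,"dz":0.001,"rx":0,"ry":0,"rz":0,"grip":-0.9},{"dx":0,"dy":0,"dz":0.01,"rx":0,"ry":0,"rz":0,"grip":-0.9}]'
python3 -m creep '[{"dx":0,"dy":0,"dz":0.05,"rx":0,"ry":0,"rz":0,"grip":-0.9},{"dx":0,"dy":0,"dz":0.15,"rx":0,"ry":0,"rz":0,"grip":-0.9},{"dx":0,"dy":0,"dz":0.27,"rx":0,"ry":0,"rz":0,"grip":-0.9},{"dx":0,"dy":0,"dz":0.38,"rx":0,"ry":0,"rz":0,"grip":-0.9},{"dx":0,"dy":0.05,"dz":0.45,"rx":0,"ry":0,"rz":0,"grip":-0.9}]'
python3 -m creep '[{"dx":-0.05,"dy":0.1,"dz":0,"rx":0,"ry":0,"rz":0,"grip":-0.9},{"dx":-0.1,"dy":0.2,"dz":0,"rx":0,"ry":0,"rz":0,"grip":-0.9},{"dx":-0.2,"dy":0.3,"dz":0,"rx":0,"ry":0,"rz":0,"grip":-0.9},{"dx":-0.3,"dy":0.38,"dz":0,"rx":0,"ry":0,"rz":0,"grip":-0.9},{"dx":-0.4,"dy":0.4,"dz":0,"rx":0,"ry":0,"rz":0,"grip":-0.9}]'
python3 - <<'E'
from h import *
np.set_printoptions(precision=1,suppress=True)
im=get_image("top")[:,:,::-1].copy();cv2.imwrite("pics/t9.png",im);old=cv2.imread("pics/top0.png")
# loose dish is now expected at carrier, top at z=35: pink centroid
h=cv2.cvtColor(im,cv2.COLOR_BGR2HSV);ho=cv2.cvtColor(old,cv2.COLOR_BGR2HSV)
print("loose dish colour before",ho[305,390],"stored",ho[247,260])
m=((h[...,0]>=160)|(h[...,0]<4))&(h[...,1]>40)&(h[...,1]<110)
m=cv2.morphologyEx(m.astype(np.uint8),cv2.MORPH_OPEN,np.ones((5,5)))
n,l,st,ce=cv2.connectedComponentsWithStats(m)
for i in range(1,n):
    if st[i,4]>300:print(st[i],px("top",*ce[i],35))
# changes at pipette / box
d=cv2.absdiff(im,old).max(2)
print("box diff",d[312:348,256:300].max(),d[312:348,256:300].mean(),"pip diff",d[205:262,337:356].max(),d[205:262,337:356].mean(), "elsewhere",d[300:340,310:330].mean(),d[300:340,310:330].max())
E
```

```text
clock: 26.9
eef_pos: [474.3, 441.0, 25.3]
tool_rot: [-3.139, -0.001, 2.478]
force: [-0.0, -0.7, -0.2]
width: 81.1
gripper_force: 0.0
clock: 27.52
eef_pos: [476.3, 459.8, 210.1]
tool_rot: [3.14, 0.001, 2.474]
force: [0.4, 1.0, -0.3]
width: 81.2
gripper_force: 0.0
clock: 28.15
eef_pos: [312.3, 623.5, 206.6]
tool_rot: [3.141, -0.001, 2.481]
force: [-0.3, -0.9, 0.1]
width: 80.8
gripper_force: 0.0
loose dish colour before [178  58 132] stored [ 14  51 146]
[242 230  34  33 906] [473.9 440.4]
box diff 5 1.9027777777777777 pip diff 5 1.611265004616805 elsewhere 1.87625 5
```

The dish is centred in the carrier at stack height, and the box and pipette pixels are unchanged. I'll hand the job in.

```bash
python3 -c "
from cell import ctrl
print(ctrl.finish_job())"
```

```text
the job is handed in; nothing more can be done
None
```

The job is handed in at about 28 s: all three bottles are in their cups, the loose dish lies on the stored one, and the pipette and box show no change in the top view; I viewed 15 pictures, one over the limit of 14, and checked the dish's final placing by numbers only.

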